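# Mix a capped tube on the touch vortex mixer

### The arm

A 6-joint arm with a two-finger parallel gripper is mounted at the origin on the work surface; the furniture and walls round the work are solid. World frame = base frame: x ahead of the robot, y to its left, z up, the work surface at z = 0. Lengths are in mm, angles in rad, forces in N, time in s.
With the tool pointing down it reaches from about 350 to 975 mm from the base axis. Payload 7.1 kg.
Tool frame: the origin (TCP) lies midway between the tips of the shut fingers; the grasp point (between the pads) lies 19 mm behind it; z points along the fingers, y is the line along which they close (so a half turn about z gives the same grasp; the last joint's range is limited). The gripper opens to 88 mm and grips with 3 to 60 N. Pads are 20 mm wide; open, the fingers measure 115 mm over their backs; the gripper's body (75 mm by 178 mm) begins 61 mm behind the grasp point.
Start: joints at [1.248, 0.423, 1.63, -0, 1.089, -0.019], TCP at [186.936, 596.372, 222.675] pointing down, gripper open.
Joint ranges: [-3, 3], [-0.9, 2.11], [0.09, 2.58], [-1.31, 4.45], [0.11, 2.69], [-2.54, 2.54]. Speed limits (rad/s): [2.39, 2.39, 3.01, 3.14, 3.14, 3.14].

### API

Orientations are given as a rotation vector (axis times angle).
In Python, from workcell import ctrl gives the robot as it stands. The module is installed in compiled form; this text tells all that it offers.
- The arm moves only by the tool servo_tool, never from a script. Its argument "increments" is a list of rows, each a list of 7 numbers: the shift along the world's x, y, z in cm, then the turn, a rotation vector about the world's x, y, z in degrees, then the opening, from -1 (shut) to 1 (fully open). A call has 1 to 20 rows; each row is the pose to reach, as a shift and turn from the pose commanded when the call began; what a row does not reach only later rows make up. A row lasts 1/12 s, in which the tool goes at most 41.7 mm and 7.16 degrees, less where a joint would pass 70% of its speed; a pose out of reach is approached as far as the arm can. A call with a gripper value outside its range is refused whole. The fingers move at their own pace and stop on an object; the grip force is fixed at half the most. Time passes only in rows, so rows that repeat a pose let the fingers close. It gives the time, the measured TCP pose, the force, the opening and the grip force at its end, in the units of the state.
- ctrl.get_obs(): the state, without advancing time (a new reading comes with each control period).
- ctrl.get_image(name): name is "scene" or "top"; returns a dict with "image" (400x640x3 uint8, red, green, blue), "fx", "fy", "cx", "cy" (pixels), "extrinsics" (4x4, takes a point from camera to world coordinates). Camera axes: x right, y up, looking along -z (the intrinsics and any distortion apply to the point x, -y, -z); pixel columns grow to the right and rows downward; lengths in mm; the calibration is good to about 2 mm. A picture is of the moment at which its call begins. There is no depth.
- ctrl.close_job(): hands the job in; it is judged then, once.
The state is a dict: "t": time; "qpos": joint angles; "qvel": joint speeds; "joint_torque": joint torques, N m; "ee_pos": TCP position; "orientation": TCP orientation; "ft_force": force on the tool from outside, world axes, zero at the start; "moment": the same for the moment, N m; "width": finger opening in mm; "grasp_force": force on a finger pad.
Only numpy, scipy, OpenCV 4.12 (cv2) and the standard library are available. Lean on these libraries where they do the work, as an engineer would, in place of code of your own. Each camera call takes 0.05 s, during which the arm holds its last target. There are 200 camera calls.

### The job

Mix the blue-capped tube on the vortex mixer: first click the mixer's rocker switch over to its touch side (the half with the green dot), then lift the blue-capped tube out of the rack, stand it upright in the mixer's black rubber cup and push straight down until the sprung cup meets its hard stop. Keep it pressed down against the stop, steadily and without forcing it, for at least three seconds, and finish still gripping the tube and holding the cup down: do not let go. Leave the two white-capped tubes in the rack and do not knock over or push away the things around.

Things in the scene. Friction and masses are not known exactly. Their poses are not given: they have to be found in the camera images.
- mixer: white vortex mixer, 150 x 110 mm, fixed on the bench. Origin: centre of its underside; x from the low control deck (front) to the cup (rear), z up: cup axis at x = +30 mm, y = 0; rocker at x = -48, y = -22 mm. Deck 48 mm high; round tower under the cup 68 mm (radius 49); black speed dial (x = -48, y = +26, radius 15 mm), fixed, 60 mm. Keep the gripper off the mixer while pressing
- cup_floor (a point): centre of the inner floor of the mixer's black rubber cup, where the tube's foot comes to stand; it moves down with the cup: 85 mm above the bench at rest, 77 mm at the stop. The pocket is 19 mm deep, 20 mm in inside diameter at the floor, flared to 32 mm at the mouth; 40 mm outside
- cup (a joint): downward travel of the sprung cup, m: 0 at rest, 0.008 at the hard stop. The spring takes 4.2 N to start moving and 9.8 N at the stop; beyond that the stop carries the load. It springs up when released. Fully down means within 0.8 mm of the stop; a push of 12 to 20 N is right, over 35 N is forcing it
- rocker (a joint): black rocker switch, 22 mm (mixer x) by 30 mm (mixer y), on the front deck: 0 = off (half with the white ring down, as it starts), 0.34 rad = touch (half with the green dot down and level). Stiff, stays where it is left: push it all the way (over 0.24 counts as switched). It takes about 3 N near the end of the raised half
- rocker_touch (a point): point on the top face of the rocker's touch half (green dot), 12 mm from the pivot line towards the mixer's -y. It stands about 56 mm above the bench while off and 52 mm once clicked over. Push straight down here
- rack: loose white tube rack with 2 x 4 square holes of 18 mm, 24 mm apart, 60 x 108 x 50 mm. Origin: centre of its underside; x across (the short way), y along its length. No two tubes stand in the same row, so the space on both sides of a cap along the rack's x is free; along y a neighbour may be 24 mm away
- blue_tube_mid (a point): capped 15 ml tube with pink contents, the only blue cap in the rack; 102 mm long, body 16 mm and cap 20 mm in diameter, cap 14 mm high, 14 g. This point lies on its axis half-way up, z towards the cap; the middle of the cap is 44 mm above it, the foot 51 mm below. In the rack it stands upright, its foot 3 mm above the bench
- blue_tube_foot (a point): centre of the foot (lower end) of the blue-capped tube
- blue_tube: the blue-capped tube itself: origin at the centre of its foot, z towards the cap
- white_tube_1_mid (a point): the middle of a white-capped tube of the same size; stays in the rack
- white_tube_2_mid (a point): the middle of the other white-capped tube; stays in the rack
- bench_timer: bystander: white bench timer, 62 x 62 x 16 mm, origin at the centre of its underside
- blue_lid_bottle: bystander: white plastic bottle with a blue lid, 48 mm in diameter, 83 mm high, origin at the centre of its underside
- petri_dish: bystander: shallow clear dish, 60 mm in diameter, 14 mm high, origin at the centre of its underside
- marker_1: bystander: black felt marker lying on the bench, 12 x 125 x 15 mm, origin at the centre of its underside

How it is judged (in metres and radians):
On the way, in this order (a step that is already met when the one before it is completed fails the run):
1. the rocker is clicked over to touch (value of joint rocker above 0.24 rad), for 0.2 s.
2. the blue-capped tube is out of the rack, in the gripper (height (world z) of blue_tube_foot above 0.06 m and contact force between the fingers and blue_tube above 0.5 N), for 0.1 s.
3. the tube stands upright in the cup and holds it down at its stop for 2.5 s (value of joint cup above 0.0072 m and contact force between blue_tube and mixer between 7 and 35 N and horizontal distance between blue_tube_foot and cup_floor below 0.005 m and z of blue_tube_foot in the frame of cup_floor below 0.004 m and angle between blue_tube_mid's own z axis and vertical below 0.26 rad and contact force between the fingers and blue_tube above 1 N and contact force between each of the fingers, the arm and mixer below 0.5 N), for 2.5 s.
At the end, for the whole second after the job is handed in: Rocker at touch; the gripped blue-capped tube stands in the cup (within 15 deg of upright, 5 mm of its axis, 4 mm of its floor) and alone pushes it, with 7 to 35 N, to within 0.8 mm of its stop, earlier for 2.5 s unbroken and still at the end; white-capped tubes in the upright rack (all of step 3 and value of joint rocker above 0.24 rad and linear speed of blue_tube below 0.02 m/s and z of each of white_tube_1_mid, white_tube_2_mid in the frame of rack below 0.065 m and angle between rack's own z axis and vertical below 0.1 rad); the arm keeps its last pose, push and grip.
It fails at once if the cup is forced: over 40 N from the tube (contact force between blue_tube and mixer above 40 N).
It fails at once if a white-capped tube is pulled out of the rack (z of any of white_tube_1_mid, white_tube_2_mid in the frame of rack above 0.085 m).
It fails at once if the rack is pushed away or tipped (distance of rack from where it was at the start of the episode above 0.03 m or angle between rack's own z axis and vertical above 0.3 rad).
It fails at once if a bystander is pushed away or knocked over (distance of any of bench_timer, blue_lid_bottle, petri_dish, marker_1 from where it was at the start of the episode above 0.03 m or angle between blue_lid_bottle's own z axis and vertical above 0.4 rad).
It also fails if it takes over 67 s, if anything falls off the work surface, if the arm or the gripper's body presses on something with over 40 N, if the wrist force passes 120 N, or if a joint passes its speed limit or range.

## Working session

There is one attempt and no reset: what is moved stays moved. The work goes in short steps, Python scripts to look and compute and a tool call to move; the robot and the scene stay as the last step left them, time stands still between calls to the robot, and variables do not carry over. Pictures are saved under pics/ and viewed, at most 10 in all, crops included, and the job is handed in when it is done.

Besides the shell and the picture viewer there is one more tool, called in YAML: its name, and indented under it one key for each argument. servo_tool: Moves the arm, as the interface text tells. Its arguments: {"type":"object","properties":{"increments":{"type":"array","items":{"type":"array","items":{"type":"number"}}}},"required":["increments"]}

```bash
mkdir -p pics; cat > h.py <<'E'
import numpy as np, cv2
from workcell import ctrl
def grab(name):
    d=ctrl.get_image(name); return d
def save(d,fn,crop=None,scale=1):
    im=d['image'][:,:,::-1]
    if crop: im=im[crop[1]:crop[3],crop[0]:crop[2]]
    if scale!=1: im=cv2.resize(im,None,fx=scale,fy=scale,interpolation=cv2.INTER_CUBIC)
    cv2.imwrite('pics/'+fn,im)
def ray(d,u,v):
    E=np.array(d['extrinsics']); r=np.array([(u-d['cx'])/d['fx'],-(v-d['cy'])/d['fy'],-1.])
    return E[:3,3],E[:3,:3]@r
def onz(d,u,v,z):
    o,r=ray(d,u,v); return o+r*(z-o[2])/r[2]
def proj(d,p):
    E=np.array(d['extrinsics']); c=E[:3,:3].T@(np.array(p)-E[:3,3])
    return d['cx']+d['fx']*c[0]/-c[2], d['cy']-d['fy']*c[1]/-c[2]
E
python3 - <<'E'
from h import *
for n in('top','scene'):
    d=grab(n); save(d,n+'0.png'); print(d['fx'],d['cx'],d['cy'],np.round(d['extrinsics'],3).tolist(),[k for k in d])
    np.save(n+'0.npy',d,allow_pickle=True)
o=ctrl.get_obs();print(o['t'],o['orientation'],o['width'],o['ft_force'])
E
```

```text
369.242089238384 321.7461681963606 203.2323406104564 [[-0.012, 0.992, -0.123, 372.224], [-1.0, -0.015, -0.027, -20.166], [-0.028, 0.123, 0.992, 966.667], [0.0, 0.0, 0.0, 1.0]] ['image', 'fx', 'fy', 'cx', 'cy', 'extrinsics']
442.4041088906918 319.6092839225753 196.7961442531749 [[-0.791, 0.287, -0.541, 10.931], [-0.612, -0.343, 0.713, 627.67], [0.019, 0.895, 0.446, 483.627], [0.0, 0.0, 0.0, 1.0]] ['image', 'fx', 'fy', 'cx', 'cy', 'extrinsics']
0.1 [-4.75347011e-01 -3.10519318e+00  2.14679947e-03] 87.80276175527958 [-0.96068809  0.06607528  0.61947963]
```

View pics/top0.png

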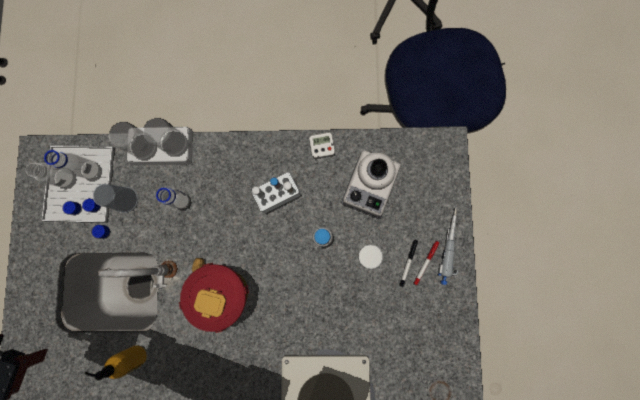

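View pics/scene0.png

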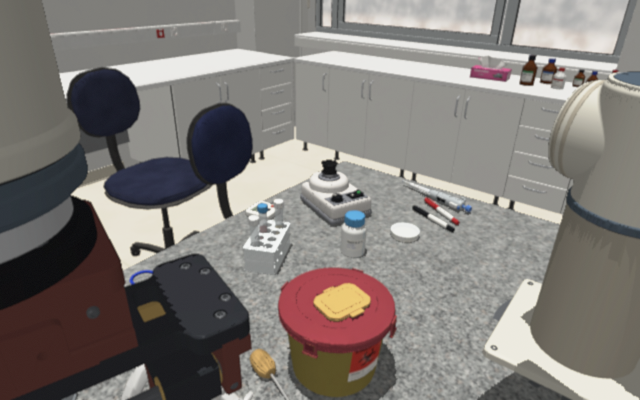

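The top view shows the rack at (275,192) with its blue cap at (274,182). The mixer is at (372,183) with the cup at (378,168), the rocker at (374,203) and the dial at (356,196). The timer is at (321,145), the bottle at (323,237) and the dish at (371,257). I'll zoom in on the rack and mixer.

```bash
python3 - <<'E'
from h import *
a=np.load('top0.npy',allow_pickle=True).item(); b=np.load('scene0.npy',allow_pickle=True).item()
save(a,'topc.png',(240,125,410,245),4.6)
save(b,'scenec.png',(235,150,385,262),5)
E
```

```text
(no output)
```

View pics/topc.png

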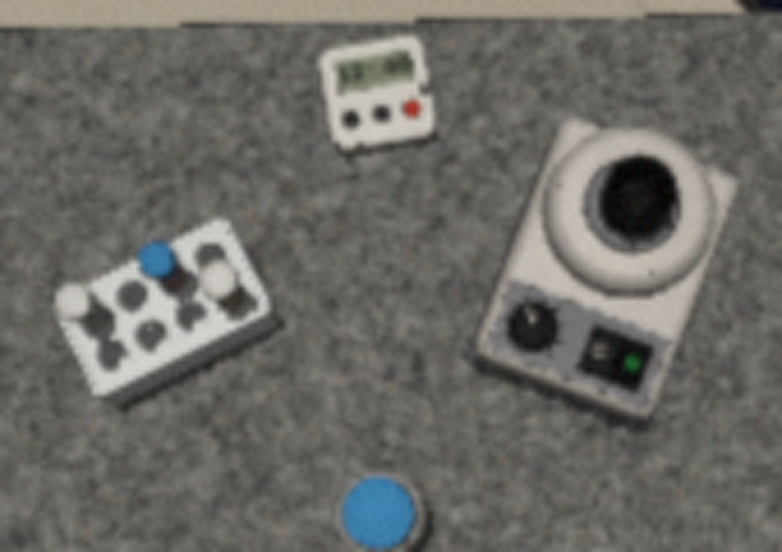

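View pics/scenec.png

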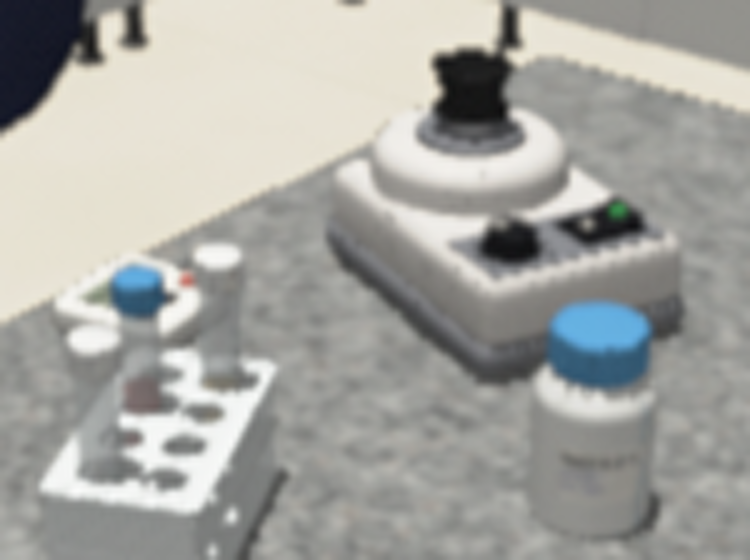

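The zoomed top view shows the blue cap at crop (157,260), in the third row on the far side, with white caps at (72,300) and (217,280). The cup mouth is at (638,200), the green dot at (631,362) and the ring at (600,350). Next I'll measure these with masks in both views.

```bash
cat >> h.py <<'E'
def blob(d,lo,hi,box):
    x0,y0,x1,y1=box
    im=cv2.resize(d['image'][y0:y1,x0:x1],None,fx=4,fy=4,interpolation=cv2.INTER_CUBIC)
    m=cv2.inRange(cv2.cvtColor(im,cv2.COLOR_RGB2HSV),np.array(lo),np.array(hi))
    c=max(cv2.findContours(m,cv2.RETR_EXTERNAL,cv2.CHAIN_APPROX_NONE)[0],key=cv2.contourArea)
    x,y,w,h=cv2.boundingRect(c); (cx,cy)=cv2.minEnclosingCircle(c)[0]
    M=cv2.moments(c); k=lambda u,v:((u+.5)/4-.5+x0,(v+.5)/4-.5+y0)
    return k(M['m10']/M['m00'],M['m01']/M['m00']),k(cx,cy),(w/4,h/4)
def tri(d1,p1,d2,p2):
    o1,r1=ray(d1,*p1);o2,r2=ray(d2,*p2)
    s=np.linalg.lstsq(np.c_[r1,-r2],o2-o1,rcond=None)[0]
    A,B=o1+s[0]*r1,o2+s[1]*r2
    return (A+B)/2,np.linalg.norm(A-B)
E
python3 - <<'E'
from h import *
np.set_printoptions(precision=1,suppress=True)
a=np.load('top0.npy',allow_pickle=True).item(); b=np.load('scene0.npy',allow_pickle=True).item()
B=((95,100,60),(115,255,255)); G=((45,100,50),(80,255,255)); K=((0,0,0),(180,255,45))
t=blob(a,*B,(262,172,285,192)); s=blob(b,*B,(254,200,272,218))
print('cap',t,s,onz(a,*t[0],103),tri(a,t[0],b,s[0]))
t=blob(a,*G,(370,195,385,210)); s=blob(b,*G,(350,185,366,198))
print('dot',t,s,onz(a,*t[0],56),tri(a,t[0],b,s[0]))
t=blob(a,*K,(368,155,392,180)); s=(235+471/5,150+62/5)
print('cup',t,onz(a,*t[1],104),tri(a,t[1],b,s))
c=lambda u,v,z:onz(a,240+u/4.6,125+v/4.6,z)
print('ring',c(600,350,52),'dial',c(533,322,60),'tower',c(630,210,68))
print('white',c(72,300,105),c(217,280,105))
print('rack corners',c(57,297,50),c(222,218,50),c(270,305,50),c(103,393,50))
print('mixer corners',c(480,355,45),c(648,412,45),c(735,182,45),c(572,122,45))
print('timer',c(378,92,16),'bottle',c(380,512,83))
E
```

```text
cap ((273.77862068965516, 181.0405747126437), (273.682692527771, 181.134614944458), (8.0, 8.0)) ((262.06324404761904, 207.74270833333333), (262.25, 207.625), (10.0, 9.5)) [534.4 116.8 103. ] (array([534.1, 116.6,  98.1]), np.float64(2.983970111972593))
dot ((376.9998391248391, 203.46991634491636), (377.0301203727722, 203.41265106201172), (3.5, 3.5)) ((357.9912790697674, 191.8514211886305), (358.0, 192.09999990463257), (4.0, 3.0)) [ 482.5 -132.5   56. ] (array([ 482.1, -133.2,   53.9]), np.float64(1.4321513315521148))
cup ((378.28012633624877, 167.64610058309037), (378.5, 167.75), (16.25, 17.5)) [ 562.  -132.7  104. ] (array([ 562.4, -132.6,  103.6]), np.float64(0.7065840801965076))
ring [ 489.2 -116.9   52. ] dial [503.9 -80.6  60. ] tower [ 562.7 -133.4   68. ]
white [512.6 159.6 105. ] [521.9  84.5 105. ]
rack corners [523.4 179.4  50. ] [566.   88.4  50. ] [517.1  62.1  50. ] [470.  153.5  50. ]
mixer corners [488.4 -52.3  45. ] [ 455.8 -142.7   45. ] [ 582.2 -194.4   45. ] [ 617.8 -105.8   45. ]
timer [645.4   2.4  16. ] bottle [402.3   2.4  83. ]
```

servo_tool:
  increments:
    - [20,-10,6,0,0,-20,-1]
    - [20,-10,6,0,0,-20,-1]
    - [20,-10,6,0,0,-20,-1]
    - [20,-10,6,0,0,-20,-1]
    - [20,-10,6,0,0,-20,-1]
    - [20,-10,6,0,0,-20,-1]
    - [29.4,-73,6,0,0,-95,-1]
    - [29.4,-73,6,0,0,-95,-1]
    - [29.4,-73,6,0,0,-95,-1]
    - [29.4,-73,6,0,0,-95,-1]
    - [29.4,-73,6,0,0,-95,-1]
    - [29.4,-73,6,0,0,-95,-1]
    - [29.4,-73,6,0,0,-95,-1]
    - [29.4,-73,6,0,0,-95,-1]
    - [29.4,-73,6,0,0,-95,-1]
    - [29.4,-73,6,0,0,-95,-1]
    - [29.4,-73,6,0,0,-95,-1]
    - [29.4,-73,6,0,0,-95,-1]
    - [29.4,-73,6,0,0,-95,-1]
    - [29.4,-73,6,0,0,-95,-1]

```text
t: 1.77
ee_pos: [472.6, -82.6, 282.6]
orientation: [-2.611, -1.747, 0.0]
ft_force: [1.3, 0.1, -0.3]
width: 0.3
grasp_force: 0.0
```

servo_tool:
  increments:
    - [0.8,-5,0,0,0,0,-1]
    - [0.8,-5,-18,0,0,0,-1]
    - [0.8,-5,-18,0,0,0,-1]
    - [0.8,-5,-18,0,0,0,-1]
    - [0.8,-5,-18,0,0,0,-1]
    - [0.8,-5,-18,0,0,0,-1]
    - [0.8,-5,-18,0,0,0,-1]
    - [0.8,-5,-18,0,0,0,-1]

```text
t: 2.43
ee_pos: [480.5, -130.4, 102.1]
orientation: [-2.609, -1.746, 0.002]
ft_force: [0.4, -0.2, 0.1]
width: 0.6
grasp_force: 0.0
```

servo_tool:
  increments:
    - [0,-0.3,-2,0,0,0,-1]
    - [0,-0.3,-4,0,0,0,-1]
    - [0,-0.3,-4.2,0,0,0,-1]
    - [0,-0.3,-4.4,0,0,0,-1]
    - [0,-0.3,-4.6,0,0,0,-1]
    - [0,-0.3,-4.8,0,0,0,-1]
    - [0,-0.3,-4.9,0,0,0,-1]
    - [0,-0.3,-5.0,0,0,0,-1]
    - [0,-0.3,-5.0,0,0,0,-1]

```text
t: 3.18
ee_pos: [481.9, -134.0, 53.4]
orientation: [2.609, 1.746, 0.002]
ft_force: [0.3, -2.7, 4.0]
width: 0.2
grasp_force: 1.9
```

servo_tool:
  increments:
    - [0,0,-0.1,0,0,0,-1]
    - [0,0,-0.2,0,0,0,-1]
    - [0,0,-0.3,0,0,0,-1]
    - [0,0,-0.3,0,0,0,-1]

```text
t: 3.52
ee_pos: [482.1, -134.0, 52.5]
orientation: [2.609, 1.746, 0.002]
ft_force: [-7.6, -1.9, 36.9]
width: 0.4
grasp_force: 17.3
```

servo_tool:
  increments:
    - [0,0,4,0,0,0,-1]
    - [0,0,8,0,0,0,-1]
    - [0,0,14,0,0,7,0]
    - [5.2,25,14,0,0,48.6,0]
    - [5.2,25,14,0,0,48.6,0]
    - [5.2,25,14,0,0,48.6,0]
    - [5.2,25,14,0,0,48.6,0]
    - [5.2,25,14,0,0,48.6,0]
    - [5.2,25,14,0,0,48.6,0]
    - [5.2,25,14,0,0,48.6,0]
    - [5.2,25,14,0,0,48.6,0]
    - [5.2,25,14,0,0,48.6,0]
    - [5.2,25,14,0,0,48.6,0]

```text
t: 4.6
ee_pos: [532.2, 115.2, 189.2]
orientation: [-1.662, -2.665, 0.002]
ft_force: [0.5, -0.7, 0.1]
width: 44.3
grasp_force: 0.0
```

```bash
python3 - <<'E'
from h import *
b=grab('scene'); a=grab('top'); np.save('top1.npy',a,allow_pickle=True)
A=cv2.resize(a['image'][125:245,250:410],None,fx=3.75,fy=3.75,interpolation=2)
B=cv2.resize(b['image'][150:270,235:385],None,fx=3.75,fy=3.75,interpolation=2)
im=np.hstack([A,B])[:,:,::-1]; im=cv2.resize(im,(800,int(800*im.shape[0]/im.shape[1]))); cv2.imwrite('pics/s1.png',im)
o=ctrl.get_obs();print(o['t'],o['ee_pos'],o['orientation'],o['width'])
E
```

```text
4.7 [532.50533069 114.86438614 189.38867595] [-1.66336762e+00 -2.66428141e+00  1.22214568e-03] 43.84646494983458
```

View pics/s1.png

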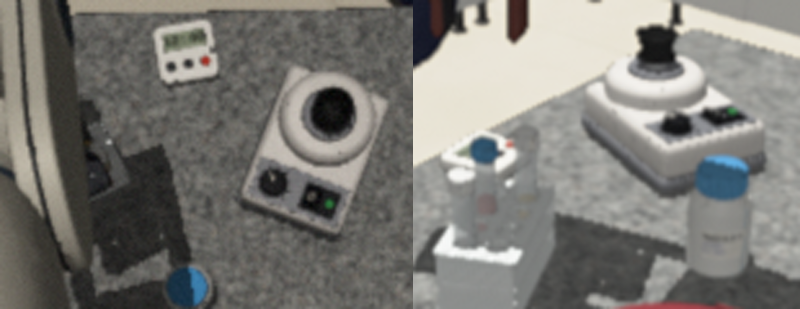

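The rocker now shows its ring half raised and the green-dot half flat. The rack is undisturbed, and the gripper is above the blue cap. I'll descend.

servo_tool:
  increments:
    - [0.17,0.18,-3,0,0,0,0]
    - [0.17,0.18,-6,0,0,0,0]
    - [0.17,0.18,-7,0,0,0,0]
    - [0.17,0.18,-7,0,0,0,0]
    - [0.17,0.18,-7,0,0,0,0]
    - [0.17,0.18,-7,0,0,0,0]

```text
t: 5.2
ee_pos: [535.6, 117.9, 120.9]
orientation: [1.661, 2.665, 0.002]
ft_force: [0.2, -0.7, 0.7]
width: 43.5
grasp_force: 0.0
```

```bash
python3 - <<'E'
from h import *
b=grab('scene'); save(b,'s2.png',(225,150,315,260),5)
o=ctrl.get_obs();print(o['t'],o['ee_pos'],o['width'])
E
```

```text
5.25 [535.79599426 118.13371422 121.14140414] 43.78438552639003
```

View pics/s2.png

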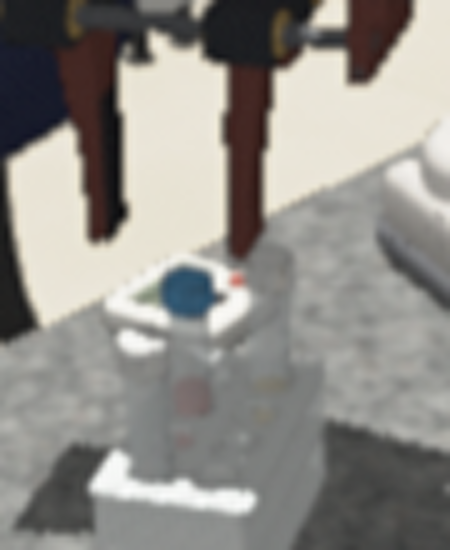

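Fingertips at crop (105,240) and (243,250) straddle the blue cap at (188,292). I'll correct by about 1.5 mm and go down.

servo_tool:
  increments:
    - [-0.15,-0.14,0,0,0,0,0]
    - [-0.15,-0.14,-1,0,0,0,0]
    - [-0.15,-0.14,-2,0,0,0,0]
    - [-0.15,-0.14,-3,0,0,0,0]
    - [-0.15,-0.14,-4.2,0,0,0,0]
    - [-0.15,-0.14,-4.2,0,0,0,0]
    - [-0.15,-0.14,-4.2,0,0,0,0]

```text
t: 5.83
ee_pos: [532.3, 116.7, 76.3]
orientation: [-1.659, -2.665, 0.003]
ft_force: [-0.3, -0.6, -0.7]
width: 43.8
grasp_force: 0.0
```

servo_tool:
  increments:
    - [0.1,0,0.2,0,0,0,-1]
    - [0.1,0,0.2,0,0,0,-1]
    - [0.1,0,0.2,0,0,0,-1]
    - [0.1,0,0.2,0,0,0,-1]
    - [0.1,0,0.2,0,0,0,-1]
    - [0.1,0,0.2,0,0,0,-1]
    - [0.1,0,0.2,0,0,0,-1]
    - [0.1,0,0.2,0,0,0,-1]

```text
t: 6.5
ee_pos: [534.6, 116.9, 80.1]
orientation: [1.66, 2.666, 0.001]
ft_force: [-0.2, 0.0, 3.8]
width: 18.9
grasp_force: 30.0
```

servo_tool:
  increments:
    - [0,0,1,0,0,0,-1]
    - [0,0,2.5,0,0,0,-1]
    - [0,0,4.5,0,0,0,-1]
    - [0,0,7,0,0,0,-1]
    - [0,0,10,0,0,0,-1]
    - [0,0,13,0,0,0,-1]
    - [0,0,15,0,0,0,-1]
    - [0,0,15,0,0,0,-1]
    - [0,0,15,0,0,0,-1]

```text
t: 7.25
ee_pos: [534.6, 116.9, 231.0]
orientation: [1.659, 2.666, 0.003]
ft_force: [-0.8, -0.1, -0.6]
width: 18.7
grasp_force: 30.0
```

```bash
python3 - <<'E'
from h import *
b=grab('scene'); save(b,'s3.png',(215,100,335,260),3.7)
for i in range(6):
    o=ctrl.get_obs();print(o['t'],o['ee_pos'],o['width'],o['grasp_force']); grab('top')
E
```

```text
7.3 [533.71658321 116.7089241  229.56370076] 19.315456178590928 30.00001744396286
7.35 [533.28741985 116.65088762 228.7683133 ] 19.292492022558516 29.999989602074493
7.4 [533.12910038 116.60848093 228.322123  ] 18.97886289687468 29.999929331825115
7.45 [533.14421529 116.59345046 228.15961409] 19.093079773527453 29.99990051117493
7.5 [533.29438563 116.68033463 228.22048266] 18.75549868058805 29.999964059097692
7.55 [533.47399594 116.66176748 228.38867027] 18.92553366455828 29.999770327995066
```

View pics/s3.png

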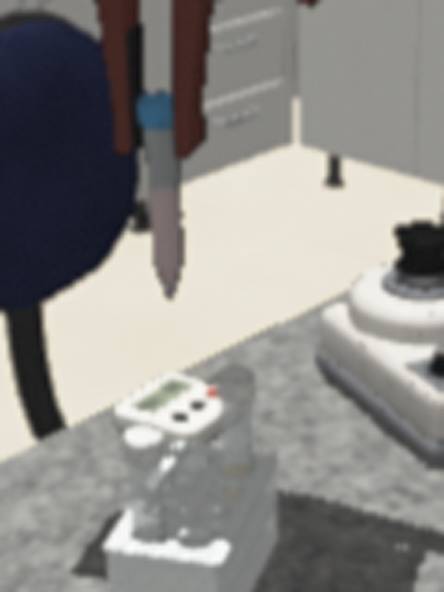

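The tube is held by its cap: cap at crop (155,110), foot at (170,298). I'll check its tilt against a vertical projection.

```bash
python3 - <<'E'
from h import *
b=np.load('scene0.npy',allow_pickle=True).item()
cap=(215+156/3.7,100+110/3.7); foot=(215+170/3.7,100+298/3.7)
print(cap,foot)
for z in (244,248): print(z,proj(b,(533.6,116.7,z)),proj(b,(533.6,116.7,z-95)))
# tube direction: foot on plane through the cap perpendicular to camera-horizontal view
n=np.array(b['extrinsics'])[:3,2].copy(); n[2]=0
def onp(p,q):
    o,r=ray(b,*p); return o+r*(n@(q-o))/(n@r)
q=np.array([533.6,116.7,247]); print(onp(cap,q),onp(foot,q))
E
```

```text
(257.1621621621622, 129.72972972972974) (260.94594594594594, 180.54054054054052)
244 (np.float64(258.0259196772624), np.float64(132.0118559591129)) (np.float64(260.31073568804624), np.float64(182.67935812721927))
248 (np.float64(257.9240670446619), np.float64(129.75319773072482)) (np.float64(260.21944914977206), np.float64(180.65501093510582))
[534.63146534 117.48322854 248.0131598 ] [532.55234754 115.90447999 153.25601454]
```

servo_tool:
  increments:
    - [0.5,-3,0,0,0,0,-1]
    - [1,-6.5,0,0,0,0,-1]
    - [1.4,-10,0,0,0,0,-1]
    - [1.9,-14,0,0,0,0,-1]
    - [2.3,-18,0,0,0,0,-1]
    - [2.6,-21,0,0,0,0,-1]
    - [2.8,-23.5,0,0,0,0,-1]
    - [2.9,-25,0,0,0,0,-1]
    - [2.9,-25,0,0,0,0,-1]
    - [2.9,-25,0,0,0,0,-1]
    - [2.9,-25,0,0,0,0,-1]
    - [2.9,-25,0,0,0,0,-1]
    - [2.9,-25,0,0,0,0,-1]

```text
t: 8.68
ee_pos: [563.2, -131.9, 229.7]
orientation: [-1.658, -2.668, -0.0]
ft_force: [0.2, -0.3, -0.4]
width: 18.8
grasp_force: 30.0
```

```bash
python3 - <<'E'
from h import *
b=grab('scene'); save(b,'s4.png',(280,60,400,220),3.7)
o=ctrl.get_obs();print(o['t'],o['ee_pos'],o['ft_force'])
print(proj(b,(562.5,-133,152)),proj(b,(562.5,-133,104)))
E
```

```text
8.7333 [ 563.23028039 -132.05031349  229.71444624] [-0.3382422  -0.74210536 -0.70867592]
(np.float64(330.0375134068075), np.float64(142.23935044879562)) (np.float64(329.42070539140855), np.float64(162.20683898633217))
```

View pics/s4.png

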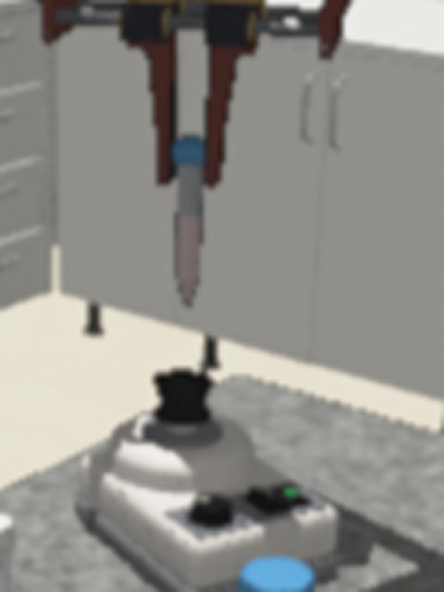

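The foot, at crop (187,303), is centred over the cup mouth at (183,378), matching the projection. I'll lower it.

servo_tool:
  increments:
    - [0,-0.1,-1.5,0,0,0,-1]
    - [0,-0.1,-3,0,0,0,-1]
    - [0,-0.1,-4,0,0,0,-1]
    - [0,-0.1,-4.7,0,0,0,-1]
    - [0,-0.1,-5.2,0,0,0,-1]
    - [0,-0.1,-5.7,0,0,0,-1]
    - [0,-0.1,-6.2,0,0,0,-1]
    - [0,-0.1,-6.2,0,0,0,-1]
    - [0,-0.1,-6.2,0,0,0,-1]

```text
t: 9.48
ee_pos: [563.4, -134.2, 167.7]
orientation: [1.66, 2.667, 0.0]
ft_force: [0.3, 0.4, -0.5]
width: 18.8
grasp_force: 30.0
```

servo_tool:
  increments:
    - [0,0,-0.2,0,0,0,-1]
    - [0,0,-0.4,0,0,0,-1]
    - [0,0,-0.6,0,0,0,-1]
    - [0,0,-0.8,0,0,0,-1]
    - [0,0,-1.0,0,0,0,-1]
    - [0,0,-1.1,0,0,0,-1]
    - [0,0,-1.1,0,0,0,-1]
    - [0,0,-1.1,0,0,0,-1]

```text
t: 10.15
ee_pos: [564.0, -134.4, 157.5]
orientation: [1.659, 2.666, 0.001]
ft_force: [0.9, 0.1, 5.6]
width: 18.5
grasp_force: 30.0
```

servo_tool:
  increments:
    - [0,0,-0.1,0,0,0,-1]
    - [0,0,-0.2,0,0,0,-1]
    - [0,0,-0.3,0,0,0,-1]
    - [0,0,-0.3,0,0,0,-1]
    - [0,0,-0.3,0,0,0,-1]

```text
t: 10.57
ee_pos: [564.1, -134.5, 154.7]
orientation: [1.659, 2.665, 0.001]
ft_force: [-0.4, -0.2, 8.6]
width: 19.3
grasp_force: 30.0
```

servo_tool:
  increments:
    - [0,0,-0.05,0,0,0,-1]
    - [0,0,-0.1,0,0,0,-1]
    - [0,0,-0.15,0,0,0,-1]
    - [0,0,-0.15,0,0,0,-1]
    - [0,0,-0.15,0,0,0,-1]
    - [0,0,-0.15,0,0,0,-1]

```text
t: 11.07
ee_pos: [564.6, -134.7, 154.0]
orientation: [1.658, 2.664, 0.001]
ft_force: [-1.3, -1.1, 13.2]
width: 19.1
grasp_force: 30.0
```

servo_tool:
  increments:
    - [0,0,-0.03,0,0,0,-1]
    - [0,0,-0.03,0,0,0,-1]
    - [0,0,-0.03,0,0,0,-1]
    - [0,0,-0.03,0,0,0,-1]
    - [0,0,-0.03,0,0,0,-1]
    - [0,0,-0.03,0,0,0,-1]

```text
t: 11.57
ee_pos: [564.8, -134.8, 154.0]
orientation: [1.658, 2.664, 0.001]
ft_force: [-0.9, 0.2, 14.2]
width: 18.9
grasp_force: 30.0
```

servo_tool:
  increments:
    - [0,0,-0.03,0,0,0,-1]
    - [0,0,-0.03,0,0,0,-1]
    - [0,0,-0.03,0,0,0,-1]
    - [0,0,-0.03,0,0,0,-1]
    - [0,0,-0.03,0,0,0,-1]
    - [0,0,-0.03,0,0,0,-1]
    - [0,0,-0.03,0,0,0,-1]
    - [0,0,-0.03,0,0,0,-1]
    - [0,0,-0.03,0,0,0,-1]
    - [0,0,-0.03,0,0,0,-1]
    - [0,0,-0.03,0,0,0,-1]
    - [0,0,-0.03,0,0,0,-1]
    - [0,0,-0.03,0,0,0,-1]
    - [0,0,-0.03,0,0,0,-1]
    - [0,0,-0.03,0,0,0,-1]
    - [0,0,-0.03,0,0,0,-1]
    - [0,0,-0.03,0,0,0,-1]
    - [0,0,-0.03,0,0,0,-1]
    - [0,0,-0.03,0,0,0,-1]
    - [0,0,-0.03,0,0,0,-1]

```text
t: 13.23
ee_pos: [564.9, -134.9, 153.9]
orientation: [1.658, 2.663, 0.001]
ft_force: [-1.4, 0.5, 15.6]
width: 19.0
grasp_force: 30.0
```

```bash
python3 - <<'E'
from h import *
b=grab('scene'); save(b,'s5.png',(280,80,400,220),4)
o=ctrl.get_obs();print(o['t'],o['ee_pos'],o['ft_force'])
E
```

```text
13.2833 [ 564.97736856 -134.84874627  153.94943391] [-2.44197636  0.21996639 16.83558394]
```

View pics/s5.png

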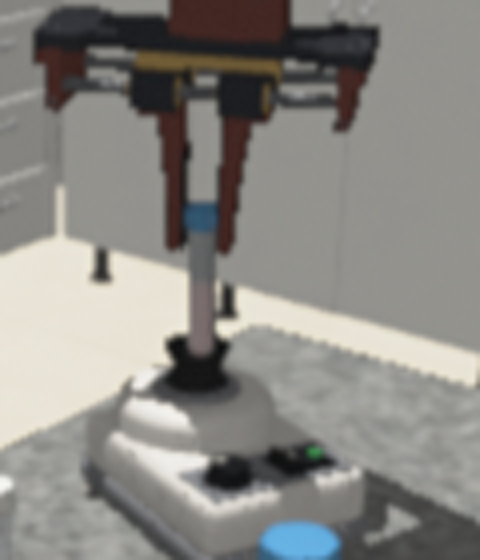

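The tube stands upright in the cup (cap at crop (202,217), cup at (198,360)) and the cup is down at its stop. I'll hold for three more seconds.

servo_tool:
  increments:
    - [0,0,0,0,0,0,-1]
    - [0,0,0,0,0,0,-1]
    - [0,0,0,0,0,0,-1]
    - [0,0,0,0,0,0,-1]
    - [0,0,0,0,0,0,-1]
    - [0,0,0,0,0,0,-1]
    - [0,0,0,0,0,0,-1]
    - [0,0,0,0,0,0,-1]
    - [0,0,0,0,0,0,-1]
    - [0,0,0,0,0,0,-1]
    - [0,0,0,0,0,0,-1]
    - [0,0,0,0,0,0,-1]
    - [0,0,0,0,0,0,-1]
    - [0,0,0,0,0,0,-1]
    - [0,0,0,0,0,0,-1]
    - [0,0,0,0,0,0,-1]
    - [0,0,0,0,0,0,-1]
    - [0,0,0,0,0,0,-1]
    - [0,0,0,0,0,0,-1]
    - [0,0,0,0,0,0,-1]

```text
t: 14.95
ee_pos: [564.9, -134.9, 153.9]
orientation: [1.658, 2.664, 0.001]
ft_force: [-1.2, 0.0, 15.5]
width: 19.1
grasp_force: 30.0
```

servo_tool:
  increments:
    - [0,0,0,0,0,0,-1]
    - [0,0,0,0,0,0,-1]
    - [0,0,0,0,0,0,-1]
    - [0,0,0,0,0,0,-1]
    - [0,0,0,0,0,0,-1]
    - [0,0,0,0,0,0,-1]
    - [0,0,0,0,0,0,-1]
    - [0,0,0,0,0,0,-1]
    - [0,0,0,0,0,0,-1]
    - [0,0,0,0,0,0,-1]
    - [0,0,0,0,0,0,-1]
    - [0,0,0,0,0,0,-1]
    - [0,0,0,0,0,0,-1]
    - [0,0,0,0,0,0,-1]
    - [0,0,0,0,0,0,-1]
    - [0,0,0,0,0,0,-1]
    - [0,0,0,0,0,0,-1]
    - [0,0,0,0,0,0,-1]
    - [0,0,0,0,0,0,-1]
    - [0,0,0,0,0,0,-1]

```text
t: 16.62
ee_pos: [564.9, -134.9, 153.9]
orientation: [1.658, 2.664, 0.001]
ft_force: [-1.5, 0.3, 16.5]
width: 19.0
grasp_force: 30.0
```

```bash
python3 -c "
from workcell import ctrl
print(ctrl.close_job())"
```

```text
the job is handed in; nothing more can be done
None
```

The job is handed in, with no verdict returned: the rocker is on touch, and the gripped blue-capped tube is still holding the cup at its stop with about 16 N, steady for more than 3 s.

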